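# Load a framed glass slide under the sprung clips of a backlit viewer

## Robot

A 7-joint arm with a two-finger parallel gripper is mounted at the origin on the work surface; the furniture and walls round the work are solid. World frame = base frame: x ahead of the robot, y to its left, z up, the work surface at z = 0. Lengths are in m, angles in rad, forces in N, time in s.
With the tool pointing down it reaches from about 0.35 to 0.775 m from the base axis. Payload 3.1 kg.
Tool frame: the origin (TCP) lies at the very end of the fingers, on their centre line; the grasp point (between the pads) lies 19 mm behind it; z points along the fingers, y is the direction in which the jaws open and shut (so a half turn about z gives the same grasp; the last joint's range is limited). The gripper opens to 85 mm and grips with 20 to 120 N. Pads are 22 mm wide; open, the fingers measure 114 mm over their backs; the gripper's body (76 mm by 85 mm) begins 54 mm behind the grasp point. The pads swing forward as they close: fully open they stand 13 mm farther back than shut.
Start: joints at [-1.143, 0.311, 0.014, 1.512, -0.004, 1.319, -0.027], TCP at [0.249, 0.49, 0.231] pointing down, gripper open.
Joint ranges: [-2.7, 2.7], [-0.3, 1.91], [-1.27, 1.3], [0.12, 2.57], [-1.44, 4.58], [0.2, 2.03], [-3.05, 3.05]. Speed limits (rad/s): [2.79, 2.79, 3.14, 3.14, 3.14, 3.14, 3.14].

## Interface

Orientations are given as a unit quaternion [x, y, z, w].
In Python, from bench import read_state, grab_frame, sign_off gives the robot as it stands. The module is installed in compiled form; this text tells all that it offers.
- The arm moves only by the tool carry_out, never from a script. Its arguments are lists of equal length, an entry for each row: "turn": the turn, a rotation vector about the tool's x, y, z in rad, a list of three; "delta_pos": the shift along the tool's x, y, z in mm, a list of three; "claw": the finger opening in mm, from 0 to 85.4. In form: {"turn": [[ax, ay, az], ...], "delta_pos": [[x, y, z], ...], "claw": [claw, ...]}. A call has 1 to 10 rows; each row shifts and turns the commanded pose from where the row before left it, along the tool's axes as they then stand; what a row does not reach is not made up. A row lasts 1/12 s, in which the tool goes at most 41.7 mm and 7.16 degrees, less where a joint would pass 70% of its speed; a pose out of reach is approached as far as the arm can. A call with a gripper value outside its range is refused whole. The fingers move at their own pace and stop on an object; the grip force is fixed at half the most. Time passes only in rows, so rows that do not move let the fingers close. It gives the time, the measured TCP pose, the force and the opening at its end, in the units of the state.
- read_state(): the state, without advancing time (a new reading comes with each control period).
- grab_frame(name): name is "scene" or "top" or "wrist"; returns a dict with "color" (400x640x3 uint8, blue, green, red), "camera_matrix" (3x3 intrinsics, pixels), "k1" (the pictures are not rectified: a ray, as slopes to the right and down, at radius r is drawn at 1 + k1 r^2 times it, then the intrinsics apply), "origin" and "attitude" of the camera in the world. Camera axes: x right, y up, looking along -z (the intrinsics and any distortion apply to the point x, -y, -z); pixel columns grow to the right and rows downward; lengths in m; the calibration is good to about 2 mm. A picture is of the moment at which its call begins. There is no depth.
- sign_off(): hands the job in, once; it reports no verdict.
The state is a dict: "t": time; "joint_positions": joint angles; "dq": joint speeds; "effort": joint torques, N m; "ee_pos": TCP position; "tcp_rot": TCP orientation; "force": force on the tool from outside, world axes, zero at the start; "wrist_torque": the same for the moment, N m; "finger_gap": finger opening in m.
Only numpy, scipy, OpenCV 4.12 (cv2) and the standard library are available. Lean on these libraries where they do the work, as an engineer would, in place of code of your own. Each camera call takes 0.05 s, during which the arm holds its last target. There are 200 camera calls.

## Task

Load the framed glass slide into the backlit viewer. Lay it flat on the viewer's open near end, bar end first, and slide it between the rails so that both sprung clips ride up over its front bar and snap down onto the glass; then keep pushing gently until it is fully home and has pressed the sprung end stop in by a millimetre or two, and let go. It is glass: never press it hard, and do not disturb the hand bell or the ink bottle.

Things in the scene. Friction and masses are not known exactly. Their poses are not given: they have to be found in the camera images.
- slide: Framed glass slide, loose, 0.12 kg, aluminium frame 110 (x) x 70 (y) x 8 mm, at first flat on the desk. Origin: centre of the underside; x to the front (bar) end, z up. Front bar: x +45 to +55 mm, full width, 8 mm high. Sunk glass: x -15 to +45 mm, between 6 mm side bars, its top 4 mm above the underside. Rear x -55 to -15 mm: solid, 8 mm high, carries the grip fin.
- slide_fin (a point): Middle of the black grip fin, at x = -35, y = 0, z = 31 mm of the slide: an upright block 30 mm long in x, 12 mm thick in y, standing 8 to 41 mm above the slide's underside. Take it by its two broad faces, from above, fingers closing along the slide's y.
- viewer: Backlit viewer, fixed: a low grey base 230 x 112 mm, x = -130 (open near end) to +100 mm (black end wall, 36 mm high). Origin on the desk top; the slide travels along its +x on a surface 14 mm above the desk. Rails 10 mm high, inner faces at y = +-37 mm, from x = -35 to +75 mm; before them a mouth flares to y = +-43 mm at x = -54 mm; nearer than that the sides are open.
- viewer_lay (a point): Point on the sliding surface at x = -95 mm of the viewer, on its centre line: with the slide's origin here and the slide's x along the viewer's x, its bar lies just inside the mouth, still 45 mm short of the clips. From here the slide travels 86 to 106 mm along +x until its bar meets the end stop.
- clip_left (a joint): Hinge of the sprung steel clip at y = +20 mm of the viewer, rad, grows as its nose rises: 0 with no slide, about 0.075 riding on the front bar, 0.015 snapped down on the glass; bent beyond 0.3. Sloped nose from x = +5 mm (10 mm above the surface) to its lowest point at x = +20 mm (3 mm above it); hinge at x = +80 mm, all below 30 mm over the surface. Presses with 1 to 1.5 N.
- clip_right (a joint): The same clip at y = -20 mm of the viewer. Sliding the slide's bar under both clips takes some 4 to 8 N of push in all; then the force falls as they snap down.
- stop (a joint): Travel of the sprung end stop (rubber-faced block 22 mm wide on the centre line), m: 0 free, grows as the bar presses it to +x. Its free face lies anywhere from x = +46 to +66 mm of the viewer, new each time: feel for it. Push of 11 to 14 N in all seats the slide; fully home = it stays pressed in over 0.5 mm after release (friction holds it). It gives at 3.5 N, then 2.5 N per mm; over 4 mm breaks the glass.
- bell: Brass hand bell, 62 mm wide, 89 mm high, loose, upright; origin: centre of its underside. A bystander.
- ink_bottle: Dark ink bottle, 52 x 52 x 62 mm, loose, upright; origin: centre of its underside. A bystander.

How it is judged:
By the outcome, as a careful person would: the job done as asked, in the order asked, and still so for the second after the job is handed in, with the robot touching nothing.
It also fails if it takes over 45 s, if anything falls off the work surface, if the arm or the gripper's body presses on something with over 40 N, if the wrist force passes 120 N, or if a joint passes its speed limit or range.

## Working session

There is one attempt and no reset: what is moved stays moved. The work goes in short steps, Python scripts to look and compute and a tool call to move; the robot and the scene stay as the last step left them, time stands still between calls to the robot, and variables do not carry over. Pictures are saved under pics/ and viewed, about 8 in all and at most 12, crops included, and the job is handed in when it is done.

Besides the shell and the picture viewer there is one more tool, called after "Emit:" as name(argument=value, ...) on one line, values as JSON. carry_out: Moves the arm, as the interface text tells. Its arguments: {"type":"object","properties":{"turn":{"type":"array","items":{"type":"array","items":{"type":"number"}}},"delta_pos":{"type":"array","items":{"type":"array","items":{"type":"number"}}},"claw":{"type":"array","items":{"type":"number"}}},"required":["turn","delta_pos","claw"]}

```bash
mkdir -p pics
cat > h.py <<'E'
import numpy as np, cv2
from scipy.spatial.transform import Rotation as R
from bench import read_state, grab_frame, sign_off
def att(f):
    a=np.array(f["attitude"]); return a if a.shape==(3,3) else R.from_quat(a).as_matrix()
def ray(f,px):
    K=np.array(f["camera_matrix"]); k=f["k1"]
    d=np.array([[(px[0]-K[0,2])/K[0,0],(px[1]-K[1,2])/K[1,1]]])[0]
    u=d.copy()
    for _ in range(20): u=d/(1+k*(u@u))
    return att(f)@np.array([u[0],-u[1],-1.])
def onplane(f,px,z):
    o=np.array(f["origin"]); d=ray(f,px); return o+d*(z-o[2])/d[2]
def proj(f,P):
    K=np.array(f["camera_matrix"]); p=att(f).T@(np.array(P)-np.array(f["origin"]))
    u=np.array([p[0],-p[1]])/-p[2]; u=u*(1+f["k1"]*(u@u)); return K[:2,:2]@u+K[:2,2]
def save(f,n): cv2.imwrite("pics/"+n,f["color"])
E
python3 - <<'E'
from h import *
import pickle
for n in("scene","top"):
    f=grab_frame(n); save(f,n+"1.png"); pickle.dump(f,open(n+".pkl","wb")); print(n,f["origin"],f["attitude"],f["camera_matrix"],f["k1"])
print(read_state())
E
```

```text
scene [-0.19970639 -0.48558738  0.5624937 ] [ 0.44205472 -0.23955458 -0.41512664  0.75820255] [[463.17365194   0.         320.03491249]
 [  0.         463.17365194 200.48538104]
 [  0.           0.           1.        ]] -0.06631145494888938
top [0.37246929 0.00339673 1.13641846] [-0.06763488  0.05983562  0.70908796 -0.69931358] [[442.29185716   0.         317.22364163]
 [  0.         442.29185716 199.74622021]
 [  0.           0.           1.        ]] -0.08273024529291013
{'t': 0.1, 'joint_positions': array([-1.14270647,  0.31167005,  0.01400072,  1.51290445, -0.00441164,
        1.3191967 , -0.02720089]), 'dq': array([-0.0002097 , -0.00355286, -0.00076242, -0.00447165,  0.00038994,
       -0.00174893, -0.0011569 ]), 'effort': array([ 5.37386022e-04, -3.80857050e+01,  1.46323359e-01, -2.31244612e+01,
        1.21750330e-02,  8.05315358e-03, -1.91806038e-06]), 'ee_pos': array([0.2486752 , 0.48983598, 0.23031322]), 'tcp_rot': array([ 2.32708897e-01,  9.72545843e-01, -1.05305336e-03, -2.10224891e-04]), 'force': array([-0.25654716, -0.17403655, -0.62004405]), 'wrist_torque': array([-0.00351138,  0.02588093, -0.04800291]), 'finger_gap': 0.08534498344367462}
```

View pics/top1.png

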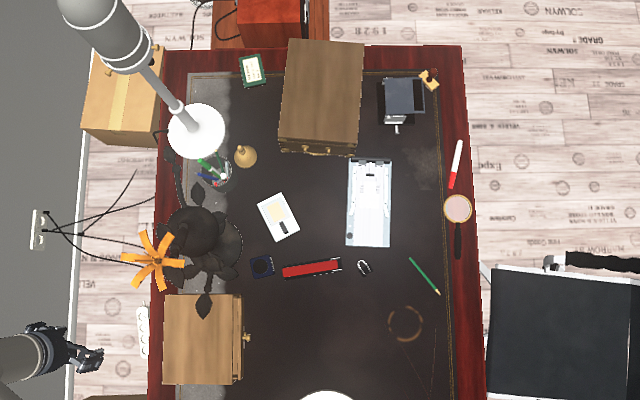

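View pics/scene1.png

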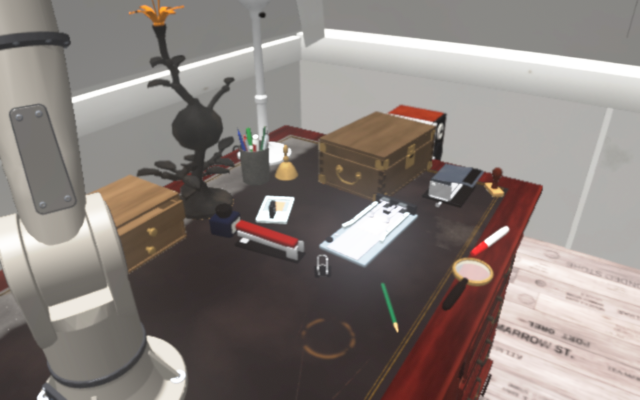

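Top view: the slide is at about (278,217) with its fin near (291,230). The viewer is at (370,203), with its open end at row 247 and the wall at row 160. The bell is at (245,157) and the ink bottle at (262,266). Next I'll take an enlarged crop and masks.

Run:
```python
from h import *
import pickle
f=pickle.load(open("top.pkl","rb")); c=f["color"]
cv2.imwrite("pics/crop1.png",cv2.resize(c[145:285,235:405],None,fx=4.5,fy=4.2,interpolation=cv2.INTER_CUBIC)[:600])
g=cv2.cvtColor(c,cv2.COLOR_BGR2GRAY)
m=(g>120).astype(np.uint8)
def rect(x0,y0,x1,y1,z):
    mm=np.zeros_like(m); mm[y0:y1,x0:x1]=m[y0:y1,x0:x1]
    cs,_=cv2.findContours(mm,cv2.RETR_EXTERNAL,cv2.CHAIN_APPROX_NONE)
    k=max(cs,key=cv2.contourArea)
    P=np.array([onplane(f,p[0]+0.0,z)[:2] for p in k],np.float32)
    r=cv2.minAreaRect(P*1000); print(r, cv2.boxPoints(r).round(1).tolist(), cv2.boundingRect(k))
rect(250,185,305,248,.008); rect(340,150,396,252,.016)
for p,z in(((245,166),0),((262,266),.062)): print(onplane(f,p,z))
```

```text
((535.8509521484375, 116.30284118652344), (111.47899627685547, 72.90116882324219), 26.27699851989746) [[469.70001220703125, 124.30000305175781], [502.0, 58.900001525878906], [602.0, 108.30000305175781], [569.7000122070312, 173.6999969482422]] (257, 192, 43, 50)
((569.5773315429688, -117.24392700195312), (113.2093276977539, 228.55923461914062), 86.30091094970703) [[451.8999938964844, -166.39999389648438], [680.0, -181.10000610351562], [687.2999877929688, -68.0999984741211], [459.20001220703125, -53.400001525878906]] (345, 158, 47, 89)
[6.74140178e-01 2.05706876e-01 2.22044605e-16]
[0.40801911 0.14946491 0.062     ]
```

View pics/crop1.png

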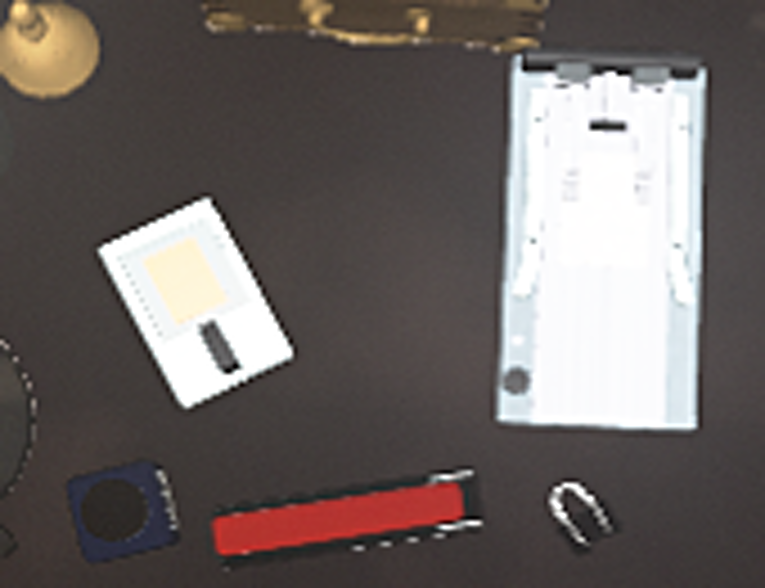

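Run:
```python
from h import *
import pickle
f=pickle.load(open("top.pkl","rb"));s=pickle.load(open("scene.pkl","rb"))
def tri(a,b):
    o1,d1=np.array(f["origin"]),ray(f,a);o2,d2=np.array(s["origin"]),ray(s,b)
    t=np.linalg.lstsq(np.c_[d1,-d2],o2-o1,rcond=None)[0];p,q=o1+t[0]*d1,o2+t[1]*d2
    return ((p+q)/2).round(3),np.linalg.norm(p-q).round(3)
print("ball",tri((193,227),(197,128)));print("flower",tri((152,260),(157,12)))
print("base",onplane(s,(207,208),0)); 
print("cab corner",tri((244,295),(184,202)), tri((163,294),(134,178)))
for p in((204,306),(243,243),(242,383)): print(p,[onplane(f,p,z).round(3) for z in(0.1,.15,.25)])
```

```text
ball (array([0.487, 0.287, 0.188]), np.float64(0.007))
flower (array([0.406, 0.27 , 0.45 ]), np.float64(0.001))
base [0.45517868 0.26043312 0.        ]
cab corner (array([0.338, 0.189, 0.095]), np.float64(0.006)) (array([0.347, 0.374, 0.097]), np.float64(0.01))
(204, 306) [array([0.316, 0.279, 0.1  ]), array([0.319, 0.265, 0.15 ]), array([0.324, 0.239, 0.25 ])]
(243, 243) [array([0.461, 0.19 , 0.1  ]), array([0.457, 0.181, 0.15 ]), array([0.448, 0.163, 0.25 ])]
(242, 383) [array([0.144, 0.189, 0.1  ]), array([0.155, 0.18 , 0.15 ]), array([0.177, 0.162, 0.25 ])]
```

The plant stands between the arm and the slide: ball at r≈0.56, flower at z=0.45, r≈0.49. I'll pull in to r≈0.36, sweep past it, then reach out.

Emit:
carry_out(turn=[[0,0,0],[0,0,0],[0,0,0],[0,0,0],[0,0,0],[0,0,0],[0,0,0],[0,0,0],[0,0,0]], delta_pos=[[0,-15,0],[0,-25,0],[0,-25,0],[0,-25,0],[0,-25,0],[0,-25,0],[0,-25,0],[0,-25,0],[0,0,0]], claw=[30,30,30,30,30,30,30,30,30])

```text
t: 0.85
ee_pos: [0.1608, 0.3166, 0.2304]
tcp_rot: [0.233, 0.973, -0.002, -0.0]
force: [-0.4, -0.2, -0.3]
finger_gap: 0.03
```

Emit:
carry_out(turn=[[0,0,0],[0,0,0],[0,0,0],[0,0,0],[0,0,0],[0,0,0],[0,0,0],[0,0,0],[0,0,0],[0,0,0]], delta_pos=[[-35,-1.7,0],[-34.6,-5.1,0],[-34,-8.5,0],[-33,-11.7,0],[-31.7,-14.9,0],[-30,-17.9,0],[-28.2,-20.8,0],[-26,-23.4,0],[-23.6,-25.8,0],[-21,-28,0]], claw=[30,30,30,30,30,30,30,30,30,30])

```text
t: 1.68
ee_pos: [0.3574, 0.0441, 0.2312]
tcp_rot: [0.233, 0.973, -0.0, 0.0]
force: [0.6, 0.5, 0.7]
finger_gap: 0.03
```

Emit:
carry_out(turn=[[0,0,-0.116],[0,0,-0.116],[0,0,-0.116],[0,0,-0.116],[0,0,-0.116],[0,0,-0.116],[0,0,-0.116],[0,0,-0.116]], delta_pos=[[0,0,0],[0,0,0],[0,0,0],[0,0,0],[0,0,0],[0,0,0],[0,0,0],[0,0,0]], claw=[50,50,50,50,50,50,50,50])

```text
t: 2.35
ee_pos: [0.3566, 0.0458, 0.2311]
tcp_rot: [-0.23, 0.973, -0.0, -0.0]
force: [-0.9, 0.5, -0.3]
finger_gap: 0.0497
```

Emit:
carry_out(turn=[[0,0,0],[0,0,0],[0,0,0],[0,0,0],[0,0,0],[0,0,0],[0,0,0],[0,0,0]], delta_pos=[[-20,-2,5],[-27,-2,15],[-30,-3,15],[-30,-3,15],[-30,-3,15],[-20,-1,10],[0,0,0],[0,0,0]], claw=[50,50,50,50,50,50,50,50])

```text
t: 3.02
ee_pos: [0.5034, 0.1028, 0.1548]
tcp_rot: [-0.227, 0.974, -0.001, -0.002]
force: [-0.4, -0.6, -0.1]
finger_gap: 0.0501
```

Run:
```python
from h import *
import pickle
f=grab_frame("wrist"); save(f,"w1.png"); pickle.dump(f,open("w1.pkl","wb"));s=read_state();print(f["origin"],s["ee_pos"],s["tcp_rot"],s["joint_positions"])
```

```text
[0.43461871 0.06933244 0.29733626] [0.50306089 0.10225496 0.15563597] [-2.27127356e-01  9.73864316e-01 -6.36259405e-04 -1.02592279e-03] [-0.74897392  0.33632541  0.655995    1.74553481 -0.22202791  1.13728395
  2.00335721]
```

View pics/w1.png

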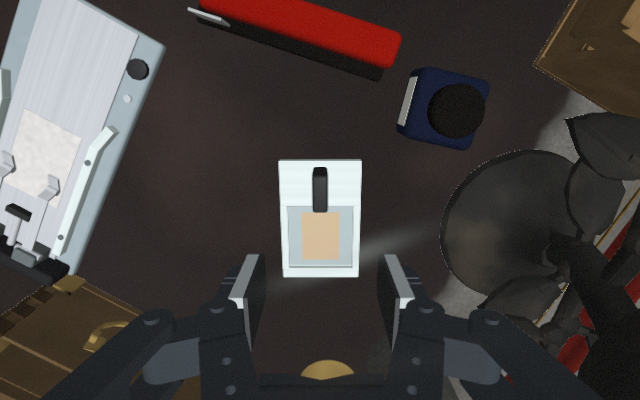

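The wrist view shows the slide at (278–361, 159–277), fin at (320,190), nearly square to the jaws.

```bash
cat >> h.py <<'E'
def slide_pose(f,box,zu=0.0,thr=150,yaw0=0.):
    """slide pose from bright outline (top at zu+8mm) and fin from dark blob"""
    x0,y0,x1,y1=box; g=cv2.cvtColor(f["color"],cv2.COLOR_BGR2GRAY)
    m=np.zeros(g.shape,np.uint8); m[y0:y1,x0:x1]=(g[y0:y1,x0:x1]>thr)
    k=max(cv2.findContours(m,cv2.RETR_EXTERNAL,cv2.CHAIN_APPROX_NONE)[0],key=cv2.contourArea)
    P=np.array([onplane(f,p[0],zu+.008)[:2] for p in k],np.float32)*1000
    return cv2.minAreaRect(P), cv2.boundingRect(k)
def totool(s,P):
    return R.from_quat(s["tcp_rot"]).inv().apply(np.array(P)-s["ee_pos"])*1000
E
python3 - <<'E'
from h import *
import pickle
f=pickle.load(open("w1.pkl","rb")); s=read_state()
r,b=slide_pose(f,(265,145,375,290)); print(r,b)
c=np.array(r[0]);bp=cv2.boxPoints(r)
e=[bp[1]-bp[0],bp[2]-bp[1]]; L=max(e,key=np.linalg.norm);yaw=np.arctan2(L[1],L[0]); yaw=yaw if np.cos(yaw)>0 else yaw+np.pi
yaw=np.angle(np.exp(1j*yaw));print("yaw",np.degrees(yaw))
fin=c-35*np.array([np.cos(yaw),np.sin(yaw)]);print("fin",fin)
g=cv2.cvtColor(f["color"],cv2.COLOR_BGR2GRAY)
m=np.zeros(g.shape,np.uint8);m[162:216,300:340]=g[162:216,300:340]<70
k=max(cv2.findContours(m,0,1)[0],key=cv2.contourArea);x,y,w,h=cv2.boundingRect(k);print(x,y,w,h)
print("fin face ctr via top", onplane(f,(x+w/2,y+h/2),.03)*1000)
print("tool yaw y", np.degrees(np.arctan2(*R.from_quat(s["tcp_rot"]).as_matrix()[[1,0],1]))-90)
print(totool(s,[*fin/1000,.012]))
E
```

```text
((532.7528686523438, 116.24806213378906), (108.97799682617188, 70.47966766357422), 26.58843231201172) (278, 160, 84, 117)
yaw 26.588427
fin [501.45430565 100.58281517]
313 167 14 45
fin face ctr via top [501.33289908 100.84889761  30.        ]
tool yaw y 26.25608201423644
[  1.85201601  -0.67783625 143.64115126]
```

Emit:
carry_out(turn=[[0,0,-0.006],[0,0,0],[0,0,0],[0,0,0],[0,0,0],[0,0,0],[0,0,0],[0,0,0],[0,0,0]], delta_pos=[[2,-0.7,15],[0,0,28],[0,0,28],[0,0,28],[0,0,20],[0,0,14],[0,0,8],[0,0,2],[0,0,0]], claw=[40,40,40,40,40,40,40,40,40])

```text
t: 3.82
ee_pos: [0.502, 0.1011, 0.0139]
tcp_rot: [-0.23, 0.973, 0.0, 0.0]
force: [-0.5, 0.6, -0.6]
finger_gap: 0.0399
```

Emit:
carry_out(turn=[[0,0,0],[0,0,0],[0,0,0],[0,0,0],[0,0,0],[0,0,0],[0,0,0]], delta_pos=[[0,0,0],[0,0,0],[0,0,0],[0,0,0],[0,0,0],[0,0,0],[0,0,0]], claw=[25,15,8,5,5,5,5])

```text
t: 4.4
ee_pos: [0.5033, 0.1014, 0.0148]
tcp_rot: [-0.23, 0.973, 0.0, 0.001]
force: [-0.8, 0.2, 5.9]
finger_gap: 0.0107
```

```bash
python3 -c "
from h import *
s=read_state();print(s['ee_pos'],s['tcp_rot'],s['force'],s['wrist_torque'],s['finger_gap'])"
```

```text
[0.50329896 0.10140831 0.01476495] [-2.30054039e-01  9.73176824e-01  1.56584879e-04  1.40845113e-03] [-0.75955568  0.15707786  5.86521544] [-0.06514146  0.18093301  0.0431244 ] 0.01068685038315795
```

Emit:
carry_out(turn=[[0,0,0],[0,0,0],[0,0,0],[0,0,0],[0,0,0],[0,0,0],[0,0,0],[0,0,0]], delta_pos=[[0,0,-3],[0,0,-8],[0,0,-16],[0,0,-20],[0,0,-20],[0,0,-13],[0,0,0],[0,0,0]], claw=[5,5,5,5,5,5,5,5])

```text
t: 5.07
ee_pos: [0.5022, 0.1014, 0.0939]
tcp_rot: [-0.23, 0.973, 0.0, 0.001]
force: [-0.2, 0.1, -1.8]
finger_gap: 0.0112
```

Run:
```python
from h import *
import pickle
f=grab_frame("wrist"); save(f,"w2.png"); pickle.dump(f,open("w2.pkl","wb"));s=read_state();print(s)
```

```text
{'t': 5.1167, 'joint_positions': array([-0.71989904,  0.4065592 ,  0.62972149,  1.82844621, -0.28107288,
        0.99770044,  2.06073138]), 'dq': array([ 0.00330056,  0.01821307, -0.00966983,  0.01834356, -0.00145751,
        0.00059816,  0.00242339]), 'effort': array([ 7.32018636e-02, -3.52379394e+01,  5.77328637e+00, -2.02420038e+01,
        1.24068730e-02, -8.71315459e-02, -2.99195701e-03]), 'ee_pos': array([0.50130364, 0.10131137, 0.09287163]), 'tcp_rot': array([-2.30160726e-01,  9.73152497e-01,  1.42295297e-04, -4.87906239e-04]), 'force': array([ 0.02100332, -0.45748634, -1.52643956]), 'wrist_torque': array([-0.01160046,  0.03897992,  0.00328861]), 'finger_gap': 0.011068559755243583}
```

View pics/w2.png

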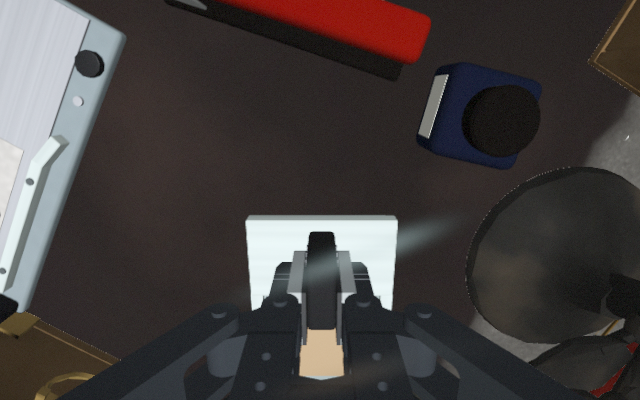

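Slide is held (fin at (321,280) between the pads, rear edge level in the image, wrist reads about −1.5 N). Moving to above the lay point.

Emit:
carry_out(turn=[[0,0,0],[0,0,0],[0,0,0],[0,0,0],[0,0,0],[0,0,0],[0,0,0],[0,0,0],[0,0,0],[0,0,0]], delta_pos=[[6,-8,0],[12,-15,0],[17,-20,0],[18,-22,0],[18,-22,0],[18,-22,0],[18,-22,0],[14,-18,0],[10,-13,0],[4.5,-6,0]], claw=[5,5,5,5,5,5,5,5,5,5])

```text
t: 5.95
ee_pos: [0.4536, -0.1135, 0.0925]
tcp_rot: [-0.227, 0.974, -0.001, -0.001]
force: [0.8, -0.4, -1.1]
finger_gap: 0.011
```

Emit:
carry_out(turn=[[0,0,0.04],[0,0,0.08],[0,0,0.1],[0,0,0.1],[0,0,0.1],[0,0,0.07],[0,0,0.04],[0,0,0],[0,0,0]], delta_pos=[[0,0,0],[0,0,0],[0,0,0],[0,0,0],[0,0,0],[0,0,0],[0,0,0],[0,0,0],[0,0,0]], claw=[5,5,5,5,5,5,5,5,5])

```text
t: 6.7
ee_pos: [0.4555, -0.1091, 0.0926]
tcp_rot: [0.032, 0.999, 0.0, -0.001]
force: [0.3, 0.7, -1.7]
finger_gap: 0.0111
```

Run:
```python
from h import *
import pickle
f=grab_frame("wrist"); save(f,"w3.png"); pickle.dump(f,open("w3.pkl","wb"));s=read_state();print(s['ee_pos'],s['tcp_rot'],s['force'],s['wrist_torque'],s['joint_positions'])
print("tool yaw", np.degrees(np.arctan2(*R.from_quat(s["tcp_rot"]).as_matrix()[[1,0],1]))-90)
V=lambda x,y,z:proj(f,[.5853+(x*np.cos(-.0645)-y*np.sin(-.0645))/1000,-.1183+(x*np.sin(-.0645)+y*np.cos(-.0645))/1000,z/1000])
for p in((-130,56,14),(-130,-56,14),(-54,43,24),(-54,-43,24),(-35,37,24),(-35,-37,24),(75,37,24),(75,-37,24),(100,56,36),(100,-56,36)):print(p,V(*p).round(1))
```

```text
[ 0.4555841  -0.10924258  0.0927856 ] [ 3.20333402e-02  9.99486599e-01  9.16902483e-05 -6.27916322e-04] [-0.08140343 -0.41639879 -1.11074958] [ 0.06144896 -0.00321083 -0.00669559] [-0.47072908  0.36133155  0.8331183   1.94419748 -0.32147744  0.97445139
  2.02104286]
tool yaw -3.671384376590268
(-130, 56, 14) [402.9 212.1]
(-130, -56, 14) [235.6 211.6]
(-54, 43, 24) [379.6 317.7]
(-54, -43, 24) [258.5 317.4]
(-35, 37, 24) [369.9 339.8]
(-35, -37, 24) [268.2 339.6]
(75, 37, 24) [363.4 447.9]
(75, -37, 24) [274.7 447.6]
(100, 56, 36) [386.5 482.7]
(100, -56, 36) [251.4 482.3]
```

View pics/w3.png

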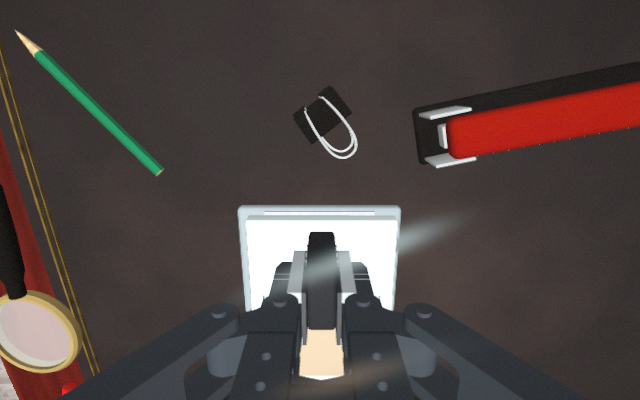

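Run:
```python
from h import *
import pickle
f=pickle.load(open("w3.pkl","rb"));g=cv2.cvtColor(f["color"],cv2.COLOR_BGR2GRAY).astype(int)
yw=-.0645;O=np.array([.5853,-.1183]);Rt=np.array([[np.cos(yw),np.sin(yw)],[-np.sin(yw),np.cos(yw)]])
for z in(0,.014):
  for row in range(215,300,12):
    l=next(x for x in range(200,300) if g[row,x]>110); r=next(x for x in range(460,340,-1) if g[row,x]>110)
    a,b=[Rt@(onplane(f,(x,row),z)[:2]-O)*1000 for x in(l-.5,r+.5)]
    print(z,row,l,r,a.round(1),b.round(1))
for row in range(203,222): print(row,g[row,250:400:30])
print([ (z,(Rt@(onplane(f,(320,r),z)[:2]-O)*1000).round(1)) for r,z in((206,0),(206,.014),(212,.014))])
```

```text
0 215 238 400 [-122.6  -58.5] [-122.9   57.9]
0 227 238 434 [-113.4  -59.1] [-113.7   83.3]
0 239 239 426 [-104.  -59.] [-104.3   78.4]
0 251 240 405 [-94.3 -59. ] [-94.7  63.7]
0 263 241 397 [-84.5 -58.9] [-84.8  58.4]
0 275 243 396 [-74.4 -58.1] [-74.7  58.4]
0 287 244 395 [-64.  -58.1] [-64.4  58.4]
0 299 245 394 [-53.4 -58. ] [-53.7  58.3]
0.014 215 238 400 [-127.6  -54.9] [-127.9   54.5]
0.014 227 238 434 [-119.   -55.5] [-119.3   78.4]
0.014 239 239 426 [-110.1  -55.5] [-110.4   73.8]
0.014 251 240 405 [-101.   -55.4] [-101.4   59.9]
0.014 263 241 397 [-91.8 -55.3] [-92.1  55. ]
0.014 275 243 396 [-82.3 -54.6] [-82.6  55. ]
0.014 287 244 395 [-72.5 -54.5] [-72.9  55. ]
0.014 299 245 394 [-62.5 -54.5] [-62.9  54.9]
203 [60 60 68 65 69]
204 [69 72 74 74 73]
205 [128 129 126 126 127]
206 [152 151 151 147 147]
207 [179 178 176 175 174]
208 [205 202 199 199 196]
209 [215 211 211 210 207]
210 [217 210 211 209 207]
211 [219 171 172 168 171]
212 [220 248 248 246 245]
213 [219 248 248 246 246]
214 [217 246 246 243 244]
215 [185 195 196 199 214]
216 [178 178 180 182 183]
217 [184 185 185 186 187]
218 [189 190 190 190 190]
219 [195 192 191 188 194]
220 [246 243 242 240 238]
221 [255 255 255 255 255]
[(0, array([-129.5,    0.5])), (0.014, array([-134.1,    0.5])), (0.014, array([-129.9,    0.5]))]
```

Emit:
carry_out(turn=[[0,0,0],[0,0,0],[0,0,0],[0,0,0],[0,0,0],[0,0,0],[0,0,0],[0,0,0],[0,0,0]], delta_pos=[[0,-0.5,5],[0,0,10],[0,0,14],[0,0,14],[0,0,10],[0,0,6],[0,0,2],[0,0,0],[0,0,0]], claw=[5,5,5,5,5,5,5,5,5])

```text
t: 7.5
ee_pos: [0.4564, -0.1104, 0.0326]
tcp_rot: [0.033, 0.999, -0.0, 0.0]
force: [0.3, 0.3, -1.3]
finger_gap: 0.011
```

Emit:
carry_out(turn=[[0,0,0],[0,0,0],[0,0,0]], delta_pos=[[0,0,1],[0,0,0.5],[0,0,0]], claw=[5,5,5])

```text
t: 7.75
ee_pos: [0.4563, -0.1102, 0.0311]
tcp_rot: [0.033, 0.999, 0.0, 0.0]
force: [-0.3, 0.1, -1.2]
finger_gap: 0.0114
```

Emit:
carry_out(turn=[[0,0,0],[0,0,0],[0,0,0]], delta_pos=[[0,0,0.7],[0,0,0.5],[0,0,0]], claw=[5,5,5])

```text
t: 8.0
ee_pos: [0.456, -0.1101, 0.0296]
tcp_rot: [0.033, 0.999, 0.0, 0.0]
force: [-0.4, 0.1, -1.0]
finger_gap: 0.0114
```

Emit:
carry_out(turn=[[0,0,0],[0,0,0],[0,0,0]], delta_pos=[[0,0,0.3],[0,0,0.3],[0,0,0]], claw=[5,5,5])

```text
t: 8.25
ee_pos: [0.4561, -0.1102, 0.029]
tcp_rot: [0.033, 0.999, 0.0, 0.0]
force: [-0.5, 0.5, -0.7]
finger_gap: 0.011
```

Run:
```python
from h import *
s=read_state();print(s['ee_pos'],s['tcp_rot'],s['force'],s['wrist_torque'])
f=grab_frame("scene"); cv2.imwrite("pics/s2.png",cv2.resize(f["color"][150:300,250:470],None,fx=3.6,fy=3.6,interpolation=cv2.INTER_CUBIC))
```

```text
[ 0.45606062 -0.11015919  0.02900035] [3.28718195e-02 9.99459575e-01 1.27728899e-05 3.92143145e-05] [-0.47267455  0.51147457 -0.72167627] [ 0.01532126  0.02327944 -0.02996465]
```

View pics/s2.png

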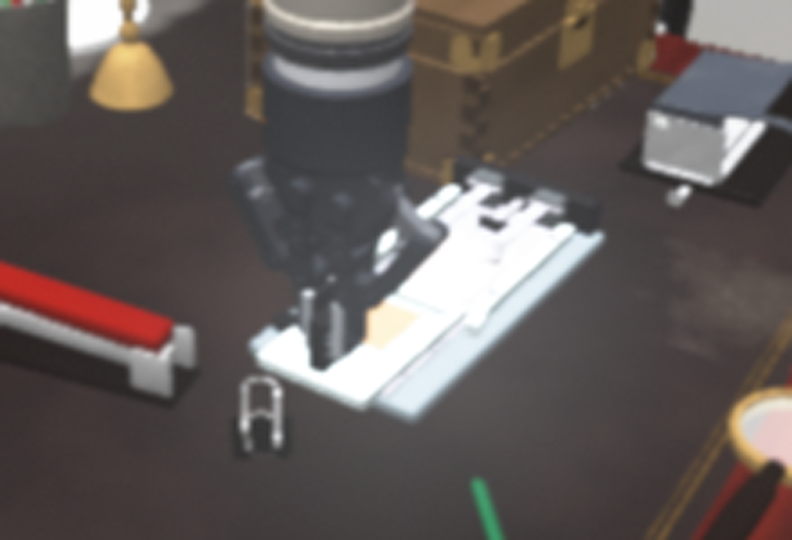

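Emit:
carry_out(turn=[[0,0,0],[0,0,0],[0,0,0]], delta_pos=[[0,0,0.3],[0,0,0.3],[0,0,0]], claw=[5,5,5])

```text
t: 8.55
ee_pos: [0.4562, -0.1103, 0.0287]
tcp_rot: [0.033, 0.999, 0.0, 0.0]
force: [-1.9, 1.0, 2.8]
finger_gap: 0.0111
```

Emit:
carry_out(turn=[[0,0,0],[0,0,0],[0,0,0]], delta_pos=[[0,0,0.3],[0,0,0],[0,0,0]], claw=[5,5,5])

```text
t: 8.8
ee_pos: [0.4562, -0.1102, 0.0287]
tcp_rot: [0.033, 0.999, 0.0, 0.0]
force: [-2.5, 1.2, 6.0]
finger_gap: 0.0109
```

Emit:
carry_out(turn=[[0,0,0],[0,0,0],[0,0,0],[0,0,0],[0,0,0]], delta_pos=[[0,0,-0.5],[-2,0,0],[-4,0,0],[-4,0,0],[0,0,0]], claw=[5,5,5,5,5])

```text
t: 9.22
ee_pos: [0.4677, -0.111, 0.0288]
tcp_rot: [0.033, 0.999, -0.0, 0.001]
force: [1.4, -0.2, 1.7]
finger_gap: 0.0109
```

Emit:
carry_out(turn=[[0,0,0],[0,0,0],[0,0,0],[0,0,0],[0,0,0]], delta_pos=[[-4,0,0],[-4,0,0],[-4,0,0],[-2,0,0],[0,0,0]], claw=[5,5,5,5,5])

```text
t: 9.63
ee_pos: [0.481, -0.1119, 0.0288]
tcp_rot: [0.033, 0.999, -0.0, 0.001]
force: [-0.8, -0.8, 4.1]
finger_gap: 0.0109
```

Run:
```python
from h import *
s=read_state();print(s['ee_pos'],s['tcp_rot'],s['force'],s['wrist_torque'])
```

```text
[ 0.48097461 -0.11190879  0.02875965] [ 3.27574397e-02  9.99463105e-01 -2.24440553e-04  6.34166611e-04] [-0.83887048 -0.83522854  4.05794075] [ 0.01642798 -0.11157602  0.02264626]
```

Emit:
carry_out(turn=[[0,0,0],[0,0,0],[0,0,0],[0,0,0],[0,0,0]], delta_pos=[[-2,0,-0.3],[-4,0,0],[-4,0,0],[-4,0,0],[-1,0,0]], claw=[5,5,5,5,5])

```text
t: 10.05
ee_pos: [0.4959, -0.1126, 0.0288]
tcp_rot: [0.033, 0.999, -0.0, 0.0]
force: [-1.5, -0.4, 4.2]
finger_gap: 0.0109
```

Emit:
carry_out(turn=[[0,0,0],[0,0,0],[0,0,0],[0,0,0],[0,0,0]], delta_pos=[[-2,0,0],[-2,0,0],[-2,0,0],[-2,0,0],[0,0,0]], claw=[5,5,5,5,5])

```text
t: 10.47
ee_pos: [0.5035, -0.1133, 0.0288]
tcp_rot: [0.033, 0.999, -0.0, 0.0]
force: [0.9, -0.2, 0.5]
finger_gap: 0.0112
```

Emit:
carry_out(turn=[[0,0,0],[0,0,0],[0,0,0],[0,0,0],[0,0,0]], delta_pos=[[-1.5,0,0],[-1.5,0,0],[-1.5,0,0],[-1.5,0,0],[0,0,0]], claw=[5,5,5,5,5])

```text
t: 10.88
ee_pos: [0.5072, -0.1137, 0.0288]
tcp_rot: [0.033, 0.999, 0.0, -0.002]
force: [-5.3, 0.6, 4.9]
finger_gap: 0.0108
```

Emit:
carry_out(turn=[[0,0,0],[0,0,0],[0,0,0],[0,0,0]], delta_pos=[[-1.5,0,0],[-1.5,0,0],[-1,0,0],[0,0,0]], claw=[5,5,5,5])

```text
t: 11.22
ee_pos: [0.5103, -0.114, 0.0288]
tcp_rot: [0.033, 0.999, 0.001, -0.002]
force: [-6.7, 0.0, 7.0]
finger_gap: 0.0108
```

Emit:
carry_out(turn=[[0,0,0],[0,0,0],[0,0,0],[0,0,0]], delta_pos=[[-1.5,0,0],[-1.5,0,0],[-1,0,0],[0,0,0]], claw=[5,5,5,5])

```text
t: 11.55
ee_pos: [0.5154, -0.1145, 0.0289]
tcp_rot: [0.033, 0.999, 0.0, -0.001]
force: [-3.1, 0.8, 2.9]
finger_gap: 0.0107
```

Emit:
carry_out(turn=[[0,0,0],[0,0,0],[0,0,0],[0,0,0],[0,0,0]], delta_pos=[[-1.5,0,0],[-1.5,0,0],[-1.5,0,0],[-1.5,0,0],[0,0,0]], claw=[5,5,5,5,5])

```text
t: 11.97
ee_pos: [0.5233, -0.1145, 0.0288]
tcp_rot: [0.033, 0.999, -0.0, 0.0]
force: [-3.5, 0.6, 2.5]
finger_gap: 0.0109
```

Emit:
carry_out(turn=[[0,0,0],[0,0,0],[0,0,0],[0,0,0],[0,0,0]], delta_pos=[[-1.5,0,0],[-1.5,0,0],[-1.5,0,0],[-1.5,0,0],[0,0,0]], claw=[5,5,5,5,5])

```text
t: 12.38
ee_pos: [0.5292, -0.1148, 0.0288]
tcp_rot: [0.033, 0.999, 0.0, 0.0]
force: [-2.4, -0.4, 0.8]
finger_gap: 0.0109
```

Emit:
carry_out(turn=[[0,0,0],[0,0,0],[0,0,0]], delta_pos=[[-1.5,0,0],[-1.5,0,0],[0,0,0]], claw=[5,5,5])

```text
t: 12.63
ee_pos: [0.5322, -0.1152, 0.0288]
tcp_rot: [0.033, 0.999, -0.0, 0.0]
force: [-1.9, 0.6, 0.8]
finger_gap: 0.0111
```

Run:
```python
from h import *
s=read_state();print(s['ee_pos'],s['tcp_rot'],s['force'],s['wrist_torque'])
f=grab_frame("top"); cv2.imwrite("pics/t2.png",cv2.resize(f["color"][145:260,330:410],None,fx=5,fy=5,interpolation=cv2.INTER_CUBIC))
```

```text
[ 0.5321823  -0.11516898  0.02884815] [ 3.28122824e-02  9.99461512e-01 -6.45223900e-05  1.92293265e-04] [-1.9065139   0.6451174   0.77998755] [ 0.10875632  0.28847323 -0.00690358]
```

View pics/t2.png

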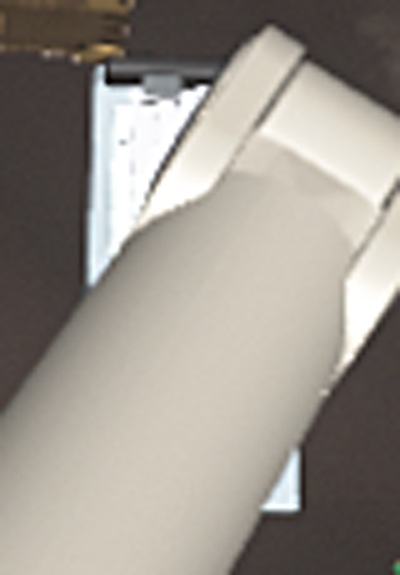

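Emit:
carry_out(turn=[[0,0,0],[0,0,0],[0,0,0],[0,0,0],[0,0,0],[0,0,0],[0,0,0]], delta_pos=[[-1.5,0,0],[-1.5,0,0],[-1.5,0,0],[-1.5,0,0],[-1.5,0,0],[-1.5,0,0],[0,0,0]], claw=[5,5,5,5,5,5,5])

```text
t: 13.27
ee_pos: [0.5414, -0.1158, 0.0289]
tcp_rot: [0.033, 0.999, -0.0, 0.0]
force: [-1.4, 0.3, -0.4]
finger_gap: 0.0108
```

Emit:
carry_out(turn=[[0,0,0],[0,0,0],[0,0,0]], delta_pos=[[-1,0,0],[-1,0,0],[0,0,0]], claw=[5,5,5])

```text
t: 13.52
ee_pos: [0.5431, -0.1159, 0.0289]
tcp_rot: [0.033, 0.999, -0.0, 0.0]
force: [-2.4, 0.5, -0.0]
finger_gap: 0.0112
```

Emit:
carry_out(turn=[[0,0,0],[0,0,0],[0,0,0]], delta_pos=[[-1,0,0],[-1,0,0],[0,0,0]], claw=[5,5,5])

```text
t: 13.77
ee_pos: [0.5451, -0.116, 0.0289]
tcp_rot: [0.033, 0.999, -0.0, 0.0]
force: [-2.2, 0.5, -0.4]
finger_gap: 0.0111
```

Emit:
carry_out(turn=[[0,0,0],[0,0,0],[0,0,0]], delta_pos=[[-1,0,0],[-1,0,0],[0,0,0]], claw=[5,5,5])

```text
t: 14.02
ee_pos: [0.5454, -0.116, 0.0289]
tcp_rot: [0.033, 0.999, 0.0, -0.002]
force: [-5.5, 0.8, 3.0]
finger_gap: 0.0106
```

Emit:
carry_out(turn=[[0,0,0],[0,0,0]], delta_pos=[[-1,0,0],[0,0,0]], claw=[5,5])

```text
t: 14.18
ee_pos: [0.5457, -0.1161, 0.0289]
tcp_rot: [0.033, 0.999, 0.001, -0.002]
force: [-7.4, 1.8, 4.5]
finger_gap: 0.0108
```

Emit:
carry_out(turn=[[0,0,0],[0,0,0],[0,0,0]], delta_pos=[[-1,0,-0.2],[0,0,0],[0,0,0]], claw=[5,5,5])

```text
t: 14.43
ee_pos: [0.5461, -0.1161, 0.0289]
tcp_rot: [0.033, 0.999, 0.001, -0.003]
force: [-7.5, 0.7, 5.3]
finger_gap: 0.0108
```

Emit:
carry_out(turn=[[0,0,0],[0,0,0],[0,0,0]], delta_pos=[[-1,0,0],[0,0,0],[0,0,0]], claw=[5,5,5])

```text
t: 14.68
ee_pos: [0.5465, -0.1161, 0.0289]
tcp_rot: [0.033, 0.999, 0.001, -0.003]
force: [-9.5, 1.3, 6.5]
finger_gap: 0.0112
```

Emit:
carry_out(turn=[[0,0,0],[0,0,0],[0,0,0]], delta_pos=[[-1,0,-0.2],[0,0,0],[0,0,0]], claw=[5,5,5])

```text
t: 14.93
ee_pos: [0.547, -0.1161, 0.029]
tcp_rot: [0.033, 0.999, 0.001, -0.004]
force: [-9.7, 1.1, 7.2]
finger_gap: 0.0109
```

Emit:
carry_out(turn=[[0,0,0],[0,0,0],[0,0,0],[0,0,0]], delta_pos=[[-0.8,0,0],[0,0,0],[0,0,0],[0,0,0]], claw=[5,5,5,5])

```text
t: 15.27
ee_pos: [0.5472, -0.1162, 0.029]
tcp_rot: [0.033, 0.999, 0.001, -0.004]
force: [-11.8, 1.9, 7.9]
finger_gap: 0.011
```

Run:
```python
from h import *
s=read_state();print(s['ee_pos'],s['tcp_rot'],s['force'],s['wrist_torque'])
```

```text
[ 0.54720385 -0.11618219  0.02902568] [ 0.03315037  0.9994404   0.00115868 -0.00431232] [-11.77153032   1.89600385   7.90049966] [0.18916214 1.85728947 0.10398455]
```

Emit:
carry_out(turn=[[0,0,0],[0,0,0],[0,0,0],[0,0,0]], delta_pos=[[-0.5,0,0],[0,0,0],[0,0,0],[0,0,0]], claw=[5,5,5,5])

```text
t: 15.6
ee_pos: [0.5473, -0.1162, 0.029]
tcp_rot: [0.033, 0.999, 0.001, -0.005]
force: [-11.5, 2.3, 8.5]
finger_gap: 0.011
```

Emit:
carry_out(turn=[[0,0,0],[0,0,0],[0,0,0],[0,0,0],[0,0,0]], delta_pos=[[0,0,0],[0,0,0],[0,0,0],[0,0,0],[0,0,0]], claw=[28,28,28,28,28])

```text
t: 16.02
ee_pos: [0.5529, -0.1165, 0.0295]
tcp_rot: [0.033, 0.999, -0.0, 0.001]
force: [-0.7, 0.3, -0.6]
finger_gap: 0.0281
```

Emit:
carry_out(turn=[[0,0,0],[0,0,0],[0,0,0],[0,0,0],[0,0,0],[0,0,0],[0,0,0],[0,0,0]], delta_pos=[[0,0,-5],[0,0,-12],[0,0,-20],[0,0,-25],[0,0,-25],[0,0,-20],[0,0,-8],[0,0,0]], claw=[28,28,28,28,28,28,28,28])

```text
t: 16.68
ee_pos: [0.554, -0.1173, 0.1474]
tcp_rot: [0.033, 0.999, -0.0, 0.003]
force: [-0.4, 0.4, 1.0]
finger_gap: 0.028
```

Emit:
carry_out(turn=[[0,0,0],[0,0,0],[0,0,0],[0,0,0],[0,0,0],[0,0,0],[0,0,0]], delta_pos=[[15,0,-5],[25,0,-10],[25,0,-10],[25,0,-10],[25,0,-5],[15,0,0],[0,0,0]], claw=[28,28,28,28,28,28,28])

```text
t: 17.27
ee_pos: [0.4185, -0.1074, 0.1831]
tcp_rot: [0.033, 0.999, 0.002, -0.002]
force: [0.4, -0.4, 0.2]
finger_gap: 0.0283
```

Run:
```python
from h import *
import pickle
s=read_state();print(s['t'],s['ee_pos'],s['force'])
f=grab_frame("wrist");save(f,"w4.png");pickle.dump(f,open("w4.pkl","wb"))
f=grab_frame("scene");pickle.dump(f,open("s4.pkl","wb"))
cv2.imwrite("pics/s4.png",cv2.resize(f["color"][150:300,220:440],None,fx=3.6,fy=3.6,interpolation=cv2.INTER_CUBIC))
```

```text
17.2667 [ 0.41846629 -0.10739781  0.18314047] [ 0.40709193 -0.35494227  0.17760371]
```

View pics/w4.png

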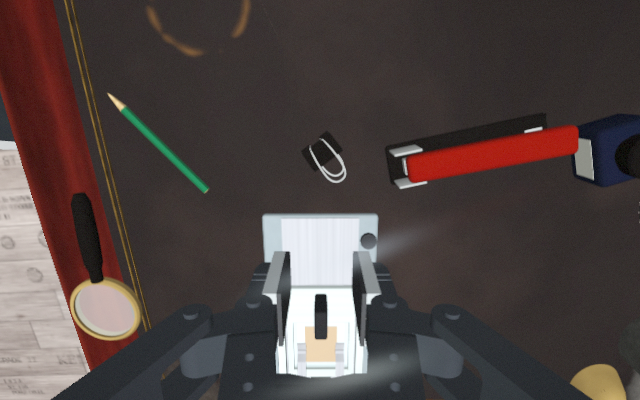

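View pics/s4.png

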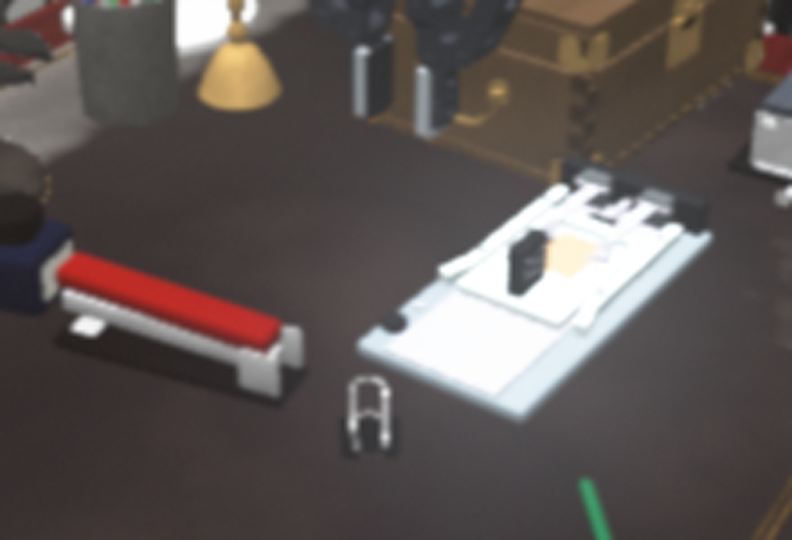

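Slide is under both clips with the fin upright. The final push was at the low end of the band (~11.5 N), and pictures can't show sub-millimetre stop travel. I'll close the fingers and press gently from behind the fin: this checks whether it is still held and tops up the push if it isn't.

Emit:
carry_out(turn=[[0,0,0],[0,0,0],[0,0,0],[0,0,0],[0,0,0],[0,0,0]], delta_pos=[[-12,0,0],[-22,0,0],[-24,0,0],[-19,0,0],[-8,0,0],[0,0,0]], claw=[0,0,0,0,0,0])

```text
t: 17.87
ee_pos: [0.5091, -0.1135, 0.1831]
tcp_rot: [0.032, 0.999, -0.001, -0.001]
force: [0.7, 0.4, -0.2]
finger_gap: -0.0002
```

Emit:
carry_out(turn=[[0,0,0],[0,0,0],[0,0,0],[0,0,0],[0,0,0],[0,0,0],[0,0,0],[0,0,0]], delta_pos=[[0,0,12],[0,0,25],[0,0,30],[0,0,30],[0,0,25],[0,0,18],[0,0,8],[0,0,0]], claw=[0,0,0,0,0,0,0,0])

```text
t: 18.53
ee_pos: [0.5048, -0.1131, 0.0344]
tcp_rot: [0.033, 0.999, 0.0, -0.003]
force: [0.5, 1.4, 0.7]
finger_gap: -0.0001
```

Run:
```python
from h import *
s=read_state();print(s['ee_pos'],s['tcp_rot'],s['force'],s['finger_gap'])
f=grab_frame("wrist"); cv2.imwrite("pics/w5.png",f["color"])
```

```text
[ 0.50477459 -0.11306106  0.03444702] [ 3.30835695e-02  9.99449383e-01  2.84118590e-04 -2.51557104e-03] [0.45300163 1.40390883 0.70516859] -0.00012725195223268975
```

View pics/w5.png

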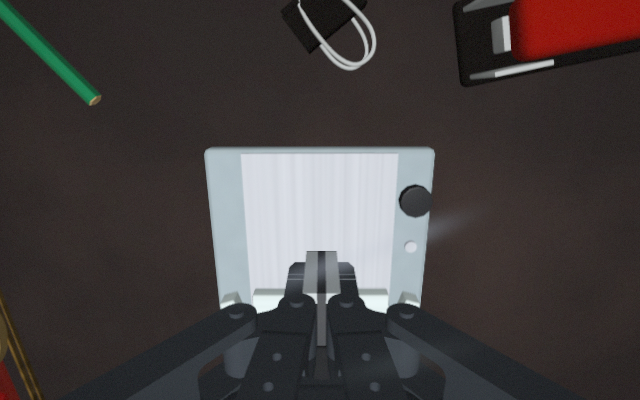

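Fingers are closed behind the fin with no contact; the slide's rear edge is at row ~298. Approaching slowly.

Emit:
carry_out(turn=[[0,0,0],[0,0,0],[0,0,0],[0,0,0],[0,0,0]], delta_pos=[[-2,0,1],[-3,0,1],[-3,0,0],[-1,0,0],[0,0,0]], claw=[0,0,0,0,0])

```text
t: 19.0
ee_pos: [0.5172, -0.1142, 0.035]
tcp_rot: [0.033, 0.999, -0.0, 0.001]
force: [0.1, 0.7, 0.6]
finger_gap: -0.0
```

Emit:
carry_out(turn=[[0,0,0],[0,0,0],[0,0,0]], delta_pos=[[-1,0,0],[-1,0,0],[0,0,0]], claw=[0,0,0])

```text
t: 19.25
ee_pos: [0.5184, -0.1143, 0.0344]
tcp_rot: [0.033, 0.999, -0.0, 0.0]
force: [1.0, -0.5, 0.5]
finger_gap: -0.0
```

Emit:
carry_out(turn=[[0,0,0],[0,0,0],[0,0,0]], delta_pos=[[-1,0,0],[-1,0,0],[0,0,0]], claw=[0,0,0])

```text
t: 19.5
ee_pos: [0.5202, -0.1144, 0.0342]
tcp_rot: [0.033, 0.999, -0.0, -0.0]
force: [-0.6, 0.1, -0.1]
finger_gap: -0.0003
```

Emit:
carry_out(turn=[[0,0,0],[0,0,0],[0,0,0]], delta_pos=[[-1,0,0],[0,0,0],[0,0,0]], claw=[0,0,0])

```text
t: 19.75
ee_pos: [0.5202, -0.1143, 0.0341]
tcp_rot: [0.033, 0.999, 0.0, -0.001]
force: [-2.2, 0.5, 1.3]
finger_gap: -0.0003
```

Emit:
carry_out(turn=[[0,0,0],[0,0,0],[0,0,0]], delta_pos=[[-1,0,0],[0,0,0],[0,0,0]], claw=[0,0,0])

```text
t: 20.0
ee_pos: [0.5202, -0.1144, 0.0341]
tcp_rot: [0.033, 0.999, 0.001, -0.002]
force: [-4.9, 0.8, 4.4]
finger_gap: -0.0005
```

Emit:
carry_out(turn=[[0,0,0],[0,0,0],[0,0,0]], delta_pos=[[-1,0,0],[0,0,0],[0,0,0]], claw=[0,0,0])

```text
t: 20.25
ee_pos: [0.5202, -0.1144, 0.0339]
tcp_rot: [0.033, 0.999, 0.001, -0.003]
force: [-7.5, 0.6, 6.4]
finger_gap: 0.0002
```

Emit:
carry_out(turn=[[0,0,0],[0,0,0],[0,0,0]], delta_pos=[[-1,0,0],[0,0,0],[0,0,0]], claw=[0,0,0])

```text
t: 20.5
ee_pos: [0.5202, -0.1144, 0.0338]
tcp_rot: [0.033, 0.999, 0.001, -0.004]
force: [-9.5, 1.2, 6.5]
finger_gap: -0.0
```

The slide did not move at all (0.5202 throughout) up to 9.5 N. A free stop would have given at about 5–6 N, so it is still held pressed in. Backing off.

Emit:
carry_out(turn=[[0,0,0],[0,0,0],[0,0,0],[0,0,0],[0,0,0],[0,0,0]], delta_pos=[[2,0,-0.5],[2,0,-0.5],[3,0,-1],[4,0,-1],[4,0,-2],[0,0,0]], claw=[0,0,0,0,0,0])

```text
t: 21.0
ee_pos: [0.5089, -0.1138, 0.0398]
tcp_rot: [0.033, 0.999, 0.0, 0.0]
force: [0.4, -0.9, 0.0]
finger_gap: 0.0003
```

Emit:
carry_out(turn=[[0,0,0],[0,0,0],[0,0,0],[0,0,0],[0,0,0],[0,0,0],[0,0,0],[0,0,0]], delta_pos=[[0,0,-10],[0,0,-20],[0,0,-30],[0,0,-35],[0,0,-30],[0,0,-15],[0,0,0],[0,0,0]], claw=[0,0,0,0,0,0,0,0])

```text
t: 21.67
ee_pos: [0.5101, -0.1139, 0.1807]
tcp_rot: [0.033, 0.999, 0.0, 0.002]
force: [-0.5, 0.2, -0.7]
finger_gap: -0.0002
```

Emit:
carry_out(turn=[[0,0,0],[0,0,0],[0,0,0],[0,0,0],[0,0,0],[0,0,0],[0,0,0],[0,0,0]], delta_pos=[[15,0,0],[25,0,0],[25,0,0],[20,0,0],[8,0,0],[0,0,0],[0,0,0],[0,0,0]], claw=[0,0,0,0,0,0,0,0])

```text
t: 22.33
ee_pos: [0.4177, -0.1074, 0.1794]
tcp_rot: [0.033, 0.999, -0.0, 0.001]
force: [-0.3, 0.6, 0.2]
finger_gap: -0.0003
```

Run:
```python
from h import *
import pickle
s=read_state();print(s['t'],s['ee_pos'],s['force'])
f=grab_frame("scene");a=pickle.load(open("scene.pkl","rb"))["color"]
d=cv2.absdiff(f["color"],a).max(2)
print("bell diff",d[140:180,270:302].mean(),"ink",d[203:238,208:242].mean())
cv2.imwrite("pics/s5.png",cv2.resize(f["color"][130:270,205:425],None,fx=3.6,fy=3.6,interpolation=cv2.INTER_CUBIC))
```

```text
22.3333 [ 0.41767907 -0.10742317  0.17938571] [-0.28378214  0.60839875  0.2470311 ]
bell diff 2.04765625 ink 4.14873949579832
```

View pics/s5.png

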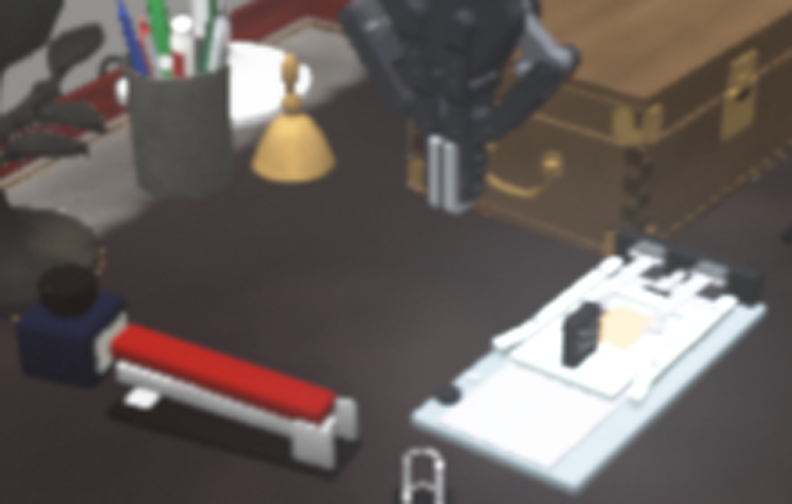

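The slide is seated between the rails under the clips, the bell and ink bottle are where they were, and the arm is clear.

```bash
python3 -c "
from bench import sign_off
print(sign_off())"
```

```text
the job is handed in; nothing more can be done
None
```

The slide is loaded in the viewer, pressed home against the sprung end stop and released. I handed the job in at about 22 s of the 45 s allowed.

- **Clips:** I laid the slide on the open end and pushed it between the rails. The push rose to about 6.7 N as the bar went under the clips, then fell to about 2 N as they snapped down. The clip joints can't be read directly, so this rests on the force and the final picture.
- **End stop:** I felt the stop at about 89 mm of travel. I then pushed to about 11.5 N, at the low end of the 11–14 N band, which pressed the stop in by roughly 1.7–2 mm.
- **Still held:** After letting go, I pressed on the back of the fin with closed fingers. The slide did not move up to 9.5 N, where a free stop would have given at about 5–6 N, so the stop is still pressed in. I inferred this from force and position, because the pictures cannot show that travel.
- **Glass:** The downward force on the slide peaked at about 8.5 N, during the final push.
- **Last look:** The gripper was clear and the wrist read about zero. The bell and ink bottle looked unchanged from the first picture. No check failed or disagreed.

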